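Wedge the rocking hotplate stirrer

TASK

The hotplate stirrer rocks because its front left foot is too short to reach the bench. With the fingertips press down on the housing top above that foot to feel it rock, push the wooden wedge along the bench, thin end first, under that foot, just until the foot bears on it and the stirrer still stands level, and press down on the same place again, firmly (about 10 N), to prove that it no longer rocks. Only touch, press and push: pick nothing up, do not shove the stirrer out of its place or upset the beaker on it, leave the other things alone, and finish with the hand clear.

Things in the scene. Friction and masses are not known exactly. Their poses are not given: they have to be found in the camera images.
- stirrer: Grey hotplate stirrer, 2.2 kg, loose. Origin on the bench under its middle, x to its back, y to its left. Footprint x -115..115, y -100..100 mm. Housing: underside at 14 mm, flat top at 62 mm for x > -80; in front the control panel slopes to 36 mm. White round plate: radius 67, middle x 40, y 0, top 88 mm. Rubber feet, radius 11, at x +-100, y +-80; three stand on the bench, level
- short_foot (a point): Point on the bench plane straight under the middle of the short foot (front left: x -100, y +80 mm on the stirrer), fixed to the stirrer. That foot is seized and hangs 4 to 8 mm above this point, a different gap each time
- press_spot (a point): Point on the flat housing top at x -68, y +85, z 62 mm on the stirrer: the place to press. While unwedged, 5 to 8 N straight down here rocks the stirrer 0.03 to 0.07 rad about its front right and rear left feet, so this point sinks 3 to 7 mm until the short foot meets the bench; let go, it returns level
- wedge: Plain wooden wedge, 50 g, loose, 130 mm along its x, 45 mm along its y, flat underside; top rises evenly from 2 mm at the thin end (+x) to 16 mm at the thick end (-x). Origin mid-underside. Starts left of the stirrer, thin end roughly towards the short foot, 40 to 85 mm short of the housing. Under 1 N slides it; once the foot bears on it the push climbs past 3 N; pushed on, it shoves the stirrer
- plate_beaker: empty glass beaker, radius 32 mm, 80 mm tall, 90 g, loose in the middle of the stirrer's plate, its rim 168 mm above the bench; origin under its middle
- bench_beaker: empty glass beaker, radius 36 mm, 95 mm tall, on the bench to the left; bystander; origin under its middle
- reagent_bottle: brown bottle, radius 34 mm, 150 mm tall, behind the stirrer's left side; bystander; origin under its middle
- white_jug: white bottle with blue cap, radius 45 mm, 190 mm tall, right of the stirrer; bystander; origin under its middle
- petri_dish: pale flat round dish, radius 45 mm, 15 mm tall, at the back left; bystander; origin under its middle
- wood_block: plain wooden block of even thickness, 90 x 40 x 20 mm, at the left, not the wedge; bystander; origin under its middle
- screwdriver: screwdriver, 170 mm long, lying at the front right; bystander; origin under its middle
There are look-alikes about, which are no part of the job. What is shaped like the wedge but orange is not meant.

How it is judged:
By the outcome, as a careful person would: the job done as asked, in the order asked, and still so for the second after the job is handed in, with the robot touching nothing.
It also fails if it takes over 64 s, if anything falls off the work surface, if the arm or the gripper's body presses on something with over 40 N, if the wrist force passes 120 N, or if a joint passes its speed limit or range.

ROBOT

A 7-joint arm with a two-finger parallel gripper is mounted at the origin on the work surface. World frame = base frame: x ahead of the robot, y to its left, z up, the work surface at z = 0. Lengths are in mm, angles in rad, forces in N, time in s.
With the tool pointing down it reaches from about 400 to 850 mm from the base axis. Payload 4.4 kg.
Tool frame: the origin (TCP) lies midway between the tips of the shut fingers; the grasp point (between the pads) lies 19 mm behind it; z points along the fingers, y is the line along which they close (so a half turn about z gives the same grasp; the last joint's range is limited). The gripper opens to 94 mm and grips with 3 to 60 N. Pads are 16 mm wide; open, the fingers measure 119 mm over their backs; the gripper's body (75 mm by 177 mm) begins 78 mm behind the grasp point.
Start: joints at [1.099, 0.628, 0.038, 1.517, -0.027, 0.996, -0.02], TCP at [256.619, -597.214, 205.478] pointing down, gripper open.
Joint ranges: [-3.06, 3.06], [-0.37, 2.12], [-1.25, 1.32], [0.18, 2.47], [-1.1, 4.24], [0.23, 1.98], [-2.94, 2.94]. Speed limits (rad/s): [2.57, 2.57, 3.14, 3.14, 3.14, 3.14, 3.14].

INTERFACE

Orientations are given as [roll, pitch, yaw] about the fixed x, y, z axes, in that order (R = Rz(yaw) Ry(pitch) Rx(roll)).
In Python, from workcell import ctrl gives the robot as it stands. The module is installed in compiled form; this text tells all that it offers.
- The arm moves only by the tool move_arm, never from a script. Its argument "deltas" is a list of rows, each an object of numbers: "tx", "ty", "tz": the shift along the world's x, y, z in cm; "ax", "ay", "az": the turn, a rotation vector about the world's x, y, z in rad; "claw": the finger opening in cm, from 0 to 9.4. A call has 1 to 20 rows; each row shifts and turns the commanded pose from where the row before left it; what a row does not reach is not made up. A row lasts 1/10 s, in which the tool goes at most 50 mm and 8.59 degrees, less where a joint would pass 70% of its speed; a pose out of reach is approached as far as the arm can. A call with a gripper value outside its range is refused whole. The fingers move at their own pace and stop on an object; "grip_force" is the grip in N (left out, the last holds). Time passes only in rows, so rows that do not move let the fingers close. It gives the time, the measured TCP pose, the force, the opening and the grip force at its end, in the units of the state.
- ctrl.observe(): the state, without advancing time (a new reading comes with each control period).
- ctrl.capture(name): name is "scene" or "side" or "wrist"; returns the picture (480x640x3 uint8, red, green, blue); there is no depth.
- ctrl.calibration(name): a dict with "mtx" (3x3 intrinsics, pixels), "R" (3x3) and "t" (3): a world point X has camera coordinates R X + t. Camera axes: x right, y down, z forward; pixel columns grow to the right and rows downward; lengths in mm; the calibration is good to about 2 mm. A picture is of the moment at which its call begins: read the wrist's pose just before it. calibration takes no time and is no camera call; for the wrist camera it gives the pose at the moment of the call.
- ctrl.hand_in(): hands the job in; it is judged then, once.
The state is a dict: "time": time; "q": joint angles; "joint_vel": joint speeds; "effort": joint torques, N m; "tool_pos": TCP position; "ee_rot": TCP orientation; "ft_force": force on the tool from outside, world axes, zero at the start; "torque": the same for the moment, N m; "finger_gap": opening from 0.0 (shut) to 1.0 (fully open); "gripper_force": force on a finger pad.
Only numpy, scipy, OpenCV 4.12 (cv2) and the standard library are available. Lean on these libraries where they do the work, as an engineer would, in place of code of your own. Each camera call takes 0.05 s, during which the arm holds its last target. There are 200 camera calls.

## Working session

There is one attempt and no reset: what is moved stays moved. The work goes in short steps, Python scripts to look and compute and a tool call to move; the robot and the scene stay as the last step left them, time stands still between calls to the robot, and variables do not carry over. Pictures are saved under pics/ and viewed, at most 10 in all, crops included, and the job is handed in when it is done.

Besides the shell and the picture viewer there is one more tool, called after "Call:" by a JSON object that holds its "op" and its "data". move_arm: Moves the arm, as the interface text tells. Its arguments: {"type":"object","properties":{"deltas":{"type":"array"},"grip_force":{"type":"number"}},"required":["deltas"]}

```bash
mkdir -p pics
python3 - <<'E'
from workcell import ctrl
import cv2
for n in("scene","side"):
    cv2.imwrite(f"pics/{n}0.png",ctrl.capture(n)[:,:,::-1])
    c=ctrl.calibration(n);print(n,c)
s=ctrl.observe();print(s)
E
```

```text
scene {'mtx': array([[534.7241647 ,   0.        , 322.16166279],
       [  0.        , 534.7241647 , 237.24302502],
       [  0.        ,   0.        ,   1.        ]]), 'R': array([[ 0.74775099,  0.66366282,  0.02049667],
       [ 0.43320547, -0.46423468, -0.77254073],
       [-0.5031913 ,  0.58654737, -0.63463431]]), 't': array([-422.24428597, -178.47407978, 1663.46986598])}
side {'mtx': array([[552.46298123,   0.        , 314.33235184],
       [  0.        , 552.46298123, 241.39905459],
       [  0.        ,   0.        ,   1.        ]]), 'R': array([[-0.74644869, -0.66522453,  0.01704933],
       [-0.37759676,  0.40232654, -0.83399882],
       [ 0.54793708, -0.6289751 , -0.55150275]]), 't': array([ 427.41049217,  280.54928868, 1268.51708376])}
{'time': 0.1, 'q': array([ 1.09919171,  0.62923536,  0.03844244,  1.51820671, -0.02697556,
        0.99631435, -0.02001732]), 'joint_vel': array([ 0.00072255, -0.00149322,  0.00086035, -0.00229925, -0.00110123,
        0.00106737, -0.00054963]), 'effort': array([ 3.97658747e-03, -5.50781429e+01,  1.14749350e+00, -1.87113905e+01,
       -5.21931017e-02,  1.92213192e-02,  5.84172267e-05]), 'tool_pos': array([ 256.39056942, -596.67491046,  204.6774932 ]), 'ee_rot': array([-3.13994711e+00,  3.33982727e-05,  4.05803886e-01]), 'ft_force': array([ 0.00255582, -0.36850538,  0.57153247]), 'torque': array([ 0.00860837, -0.02776795, -0.02248551]), 'gripper_force': 0.0, 'finger_gap': 1.0012740437055478}
```

View pics/scene0.png

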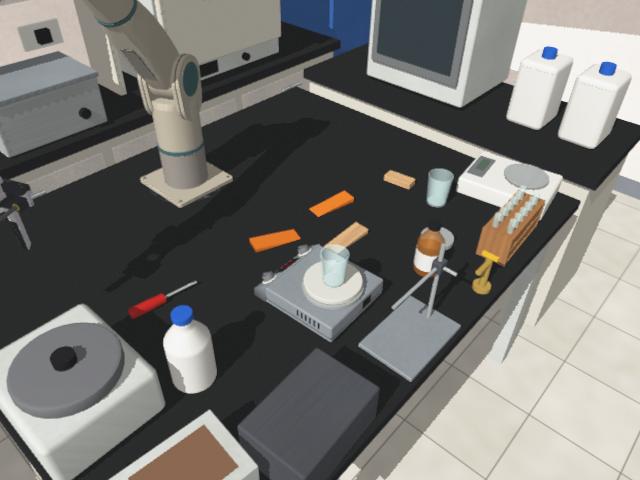

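View pics/side0.png

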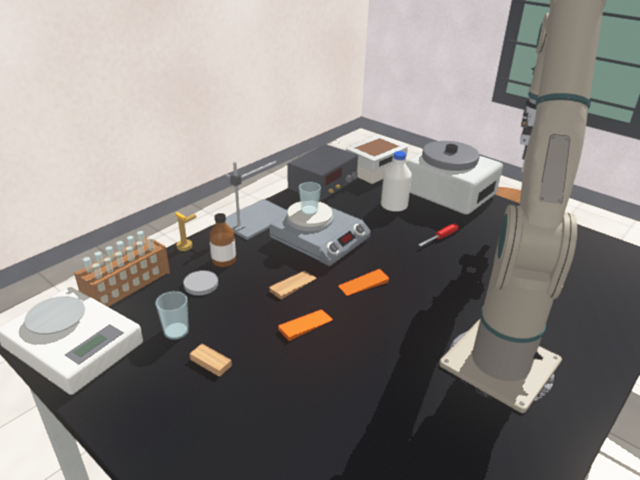

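The plain wooden wedge is at scene (350,237) and side (292,285). Possible look-alikes: the orange wedges at scene (275,240) and (332,203), and the wood block at scene (399,180), side (210,360). The stirrer is at scene (320,285). I'll check this choice in enlarged crops.

Run:
```python
import cv2
a=cv2.imread("pics/side0.png")[180:310,230:400];cv2.imwrite("pics/sidec.png",cv2.resize(a,None,fx=4.5,fy=4.5,interpolation=cv2.INTER_CUBIC))
a=cv2.imread("pics/scene0.png")[215:340,245:395];cv2.imwrite("pics/scenec.png",cv2.resize(a,None,fx=4.5,fy=4.5,interpolation=cv2.INTER_CUBIC))
```

```text
(no output)
```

View pics/sidec.png

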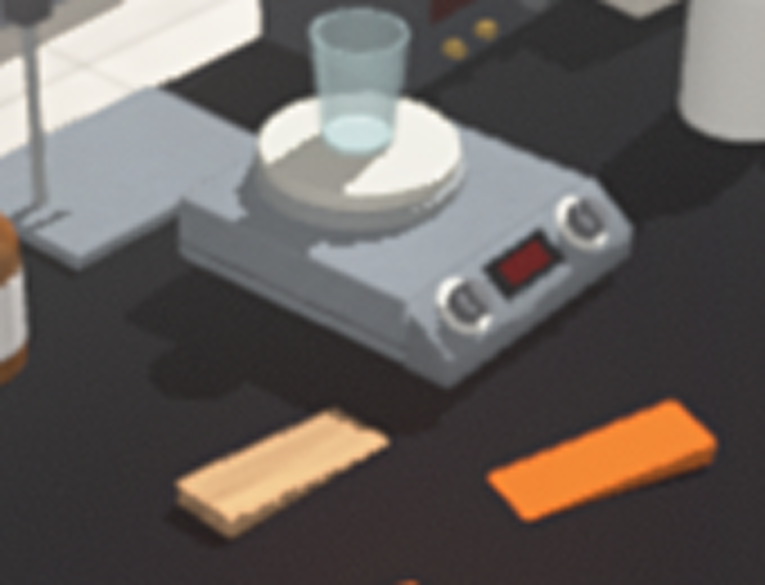

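View pics/scenec.png

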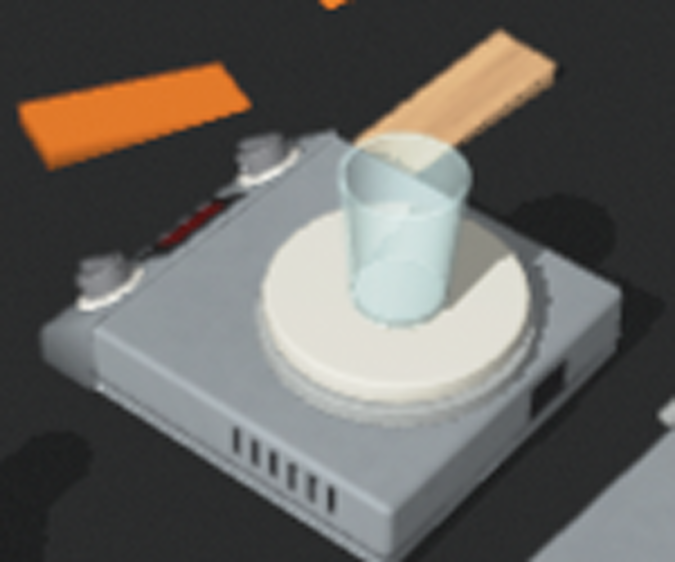

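The crops show the wedge's thick end at side crop (178..232,487..538) and its thin end at (335..388,408..440). It tapers towards the stirrer's front left corner at (447,387), so this is the right wedge. Next I'll fit both poses.

```bash
cat > fit.py <<'E'
from workcell import ctrl
import numpy as np
from scipy.optimize import least_squares
C={n:ctrl.calibration(n) for n in("scene","side")}
O={"side":(230,180),"scene":(245,215)}
def proj(n,X):
    c=C[n];p=c["mtx"]@(c["R"]@X+c["t"]);return p[:2]/p[2]
def T(p,X):
    a=p[2];return np.array([p[0]+np.cos(a)*X[0]-np.sin(a)*X[1],p[1]+np.sin(a)*X[0]+np.cos(a)*X[1],X[2]])
def fit(obs,x0):
    def r(p): return np.concatenate([proj(n,T(p,X))-(np.array(O[n])+np.array(u)/4.5) for n,X,u in obs])
    s=least_squares(r,x0,loss="soft_l1",x_scale=[100,100,1]);print(s.x.round(3),r(s.x).reshape(-1,2).round(1).tolist());return s.x
E
python3 - <<'E'
from fit import *
S=[("side",(-115,100,14),(447,387)),("side",(-80,100,62),(405,300)),("side",(-80,-100,62),(597,180)),("side",(115,100,62),(182,202)),("side",(115,100,14),(182,258)),
("scene",(115,100,62),(620,292)),("scene",(115,-100,62),(392,512)),("scene",(-80,-100,62),(97,335)),("scene",(-80,100,62),(335,135))]
W=[("side",(-65,22.5,16),(178,487)),("side",(-65,-22.5,16),(232,520)),("side",(-65,-22.5,0),(232,538)),("side",(65,22.5,2),(335,408)),("side",(65,-22.5,2),(388,440)),
("scene",(-65,22.5,16),(556,68)),("scene",(-65,-22.5,16),(500,30))]
best=fit(S,[600,-100,0.]);s=best
w=fit(W,[550,50,-1.5])
print("foot",T(s,(-100,80,0)),"press",T(s,(-68,85,62)),"thin",T(w,(65,0,0)),"thick",T(w,(-65,0,0)))
c,sn=np.cos(s[2]),np.sin(s[2]);d=w[:2]-s[:2];print("wedge in stirrer",c*d[0]+sn*d[1],-sn*d[0]+c*d[1],w[2]-s[2])
E
```

```text
[ 6.42425e+02 -1.01825e+02  5.40000e-02] [[0.4, -0.3], [0.3, 0.4], [-1.6, -1.2], [-1.7, -1.4], [-1.2, -0.3], [1.1, -0.9], [-0.7, 1.0], [-2.8, -1.6], [-0.7, -0.6]]
[549.34  112.313  -1.62 ] [[-0.0, -1.2], [-0.5, -0.8], [-0.4, -0.1], [-0.0, 0.2], [-0.3, 0.1], [-0.9, -1.4], [-0.7, -0.2]]
foot [538.27477118 -27.30862686   0.        ] press [569.96020984 -20.5979654   62.        ] thin [546.16768053  47.39048132   0.        ] thick [552.51173575 177.23559276   0.        ]
wedge in stirrer -81.45564148876275 218.82632540875952 -1.6733254432552522
```

Stirrer at (642,-102), yaw 0.05. The wedge is about 54 mm from the housing and points at the foot within 4 mm. These match the given ranges. I'll go above the press spot with the fingers shut.

Call:
{"op": "move_arm", "data": {"deltas": [{"tz": 4.5, "claw": 0}, {"tx": 2.4, "ty": 4.4, "az": -0.12}, {"tx": 2.4, "ty": 4.4, "az": -0.12}, {"tx": 2.4, "ty": 4.4, "az": -0.11}, {"tx": 2.4, "ty": 4.4}, {"tx": 2.4, "ty": 4.4}, {"tx": 2.4, "ty": 4.4}, {"tx": 2.4, "ty": 4.4}, {"tx": 2.4, "ty": 4.4}, {"tx": 2.4, "ty": 4.4}, {"tx": 2.4, "ty": 4.4}, {"tx": 2.4, "ty": 4.4}, {"tx": 2.4, "ty": 4.4}, {"tx": 2.4, "ty": 4.4}, {"tx": 0.2, "ty": 0.4}, {}, {}]}}

```text
invalid input at $.deltas[0]: expected keys tx, ty, tz, ax, ay, az, claw
```

Call:
{"op": "move_arm", "data": {"deltas": [{"tx": 0, "ty": 0, "tz": 4.5, "ax": 0, "ay": 0, "az": 0, "claw": 0}, {"tx": 2.4, "ty": 4.4, "tz": 0, "ax": 0, "ay": 0, "az": -0.12, "claw": 0}, {"tx": 2.4, "ty": 4.4, "tz": 0, "ax": 0, "ay": 0, "az": -0.12, "claw": 0}, {"tx": 2.4, "ty": 4.4, "tz": 0, "ax": 0, "ay": 0, "az": -0.11, "claw": 0}, {"tx": 2.4, "ty": 4.4, "tz": 0, "ax": 0, "ay": 0, "az": 0, "claw": 0}, {"tx": 2.4, "ty": 4.4, "tz": 0, "ax": 0, "ay": 0, "az": 0, "claw": 0}, {"tx": 2.4, "ty": 4.4, "tz": 0, "ax": 0, "ay": 0, "az": 0, "claw": 0}, {"tx": 2.4, "ty": 4.4, "tz": 0, "ax": 0, "ay": 0, "az": 0, "claw": 0}, {"tx": 2.4, "ty": 4.4, "tz": 0, "ax": 0, "ay": 0, "az": 0, "claw": 0}, {"tx": 2.4, "ty": 4.4, "tz": 0, "ax": 0, "ay": 0, "az": 0, "claw": 0}, {"tx": 2.4, "ty": 4.4, "tz": 0, "ax": 0, "ay": 0, "az": 0, "claw": 0}, {"tx": 2.4, "ty": 4.4, "tz": 0, "ax": 0, "ay": 0, "az": 0, "claw": 0}, {"tx": 2.4, "ty": 4.4, "tz": 0, "ax": 0, "ay": 0, "az": 0, "claw": 0}, {"tx": 2.4, "ty": 4.4, "tz": 0, "ax": 0, "ay": 0, "az": 0, "claw": 0}, {"tx": 0.2, "ty": 0.4, "tz": 0, "ax": 0, "ay": 0, "az": 0, "claw": 0}, {"tx": 0, "ty": 0, "tz": 0, "ax": 0, "ay": 0, "az": 0, "claw": 0}, {"tx": 0, "ty": 0, "tz": 0, "ax": 0, "ay": 0, "az": 0, "claw": 0}]}}

```text
time: 1.8
tool_pos: [569.0, -24.4, 250.1]
ee_rot: [3.14, 0.001, 0.054]
ft_force: [0.4, 0.3, -0.2]
finger_gap: 0.008
gripper_force: 0.0
```

Run:
```python
from workcell import ctrl
from fit import *
import cv2
C["wrist"]=ctrl.calibration("wrist")
im=ctrl.capture("wrist")[:,:,::-1].copy()
s=[642.425,-101.825,.054];w=[549.34,112.313,-1.62]
for p,X in [(s,(-68,85,62)),(s,(-80,100,62)),(s,(115,100,62)),(s,(-115,100,14)),(w,(-65,22.5,16)),(w,(-65,-22.5,16)),(w,(65,22.5,2)),(w,(65,-22.5,2))]:
    q=proj("wrist",T(p,X));print(q.round());cv2.circle(im,tuple(int(v) for v in q),3,(0,0,255),1) if abs(q).max()<2000 else 0
cv2.imwrite("pics/w1.png",im)
```

```text
[309. 217.]
[294. 229.]
[290.  -2.]
[296. 248.]
[123. 192.]
[125. 233.]
[249. 202.]
[247. 241.]
```

View pics/w1.png

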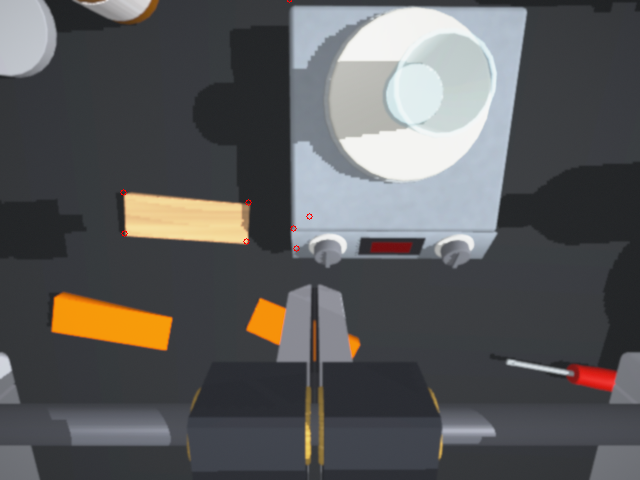

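The wrist picture confirms the layout: the housing's front-left top corner is at (291,230), the wedge's thick end at (125,193..235) and its thin end at (248,203..243). I'll refit once from these.

Run:
```python
from fit import *
C["wrist"]=ctrl.calibration("wrist");O["wrist"]=(0,0)
def f(L): return [("wrist",X,(4.5*u[0],4.5*u[1])) for X,u in L]
s=fit(f([((-80,100,62),(291,230)),((-80,-100,62),(497,231)),((115,100,62),(291,8)),((115,-100,62),(526,9)),((-115,100,36),(293,258)),((-115,-100,36),(486,259))]),[642,-102,.05])
w=fit(f([((-65,22.5,16),(125,193)),((-65,-22.5,16),(125,235)),((65,22.5,2),(249,203)),((65,-22.5,2),(247,243))]),[549,112,-1.62])
print("foot",T(s,(-100,80,0)),"press",T(s,(-68,85,62)),"thin",T(w,(65,0,0)),"thick",T(w,(-65,0,0)))
```

```text
[ 6.37236e+02 -1.00769e+02  4.80000e-02] [[0.3, 3.3], [0.6, 3.0], [-2.7, -3.2], [4.6, -2.9], [0.0, 0.8], [-4.0, 0.4]]
[548.412 111.383  -1.623] [[-0.9, 0.4], [0.5, -0.7], [0.3, 0.6], [-0.0, -0.4]]
foot [533.49347515 -25.68494134   0.        ] press [565.21507222 -19.14733633  62.        ] thin [545.00056401  46.47256207   0.        ] thick [551.82248213 176.29344418   0.        ]
```

Call:
{"op": "move_arm", "data": {"deltas": [{"tx": -0.1, "ty": 0.4, "tz": -4.5, "ax": 0, "ay": 0, "az": 0, "claw": 0}, {"tx": 0, "ty": 0, "tz": -4.5, "ax": 0, "ay": 0, "az": 0, "claw": 0}, {"tx": 0, "ty": 0, "tz": -4, "ax": 0, "ay": 0, "az": 0, "claw": 0}, {"tx": 0, "ty": 0, "tz": -3, "ax": 0, "ay": 0, "az": 0, "claw": 0}, {"tx": 0, "ty": 0, "tz": -2, "ax": 0, "ay": 0, "az": 0, "claw": 0}, {"tx": 0, "ty": 0, "tz": 0, "ax": 0, "ay": 0, "az": 0, "claw": 0}, {"tx": 0, "ty": 0, "tz": 0, "ax": 0, "ay": 0, "az": 0, "claw": 0}]}}

```text
time: 2.55
tool_pos: [568.8, -20.2, 71.0]
ee_rot: [3.141, -0.0, 0.053]
ft_force: [-0.1, 0.8, 1.3]
finger_gap: 0.009
gripper_force: 0.0
```

Call:
{"op": "move_arm", "data": {"deltas": [{"tx": 0, "ty": 0, "tz": -0.3, "ax": 0, "ay": 0, "az": 0, "claw": 0}, {"tx": 0, "ty": 0, "tz": -0.3, "ax": 0, "ay": 0, "az": 0, "claw": 0}, {"tx": 0, "ty": 0, "tz": -0.2, "ax": 0, "ay": 0, "az": 0, "claw": 0}, {"tx": 0, "ty": 0, "tz": -0.1, "ax": 0, "ay": 0, "az": 0, "claw": 0}, {"tx": 0, "ty": 0, "tz": -0.1, "ax": 0, "ay": 0, "az": 0, "claw": 0}, {"tx": 0, "ty": 0, "tz": 0, "ax": 0, "ay": 0, "az": 0, "claw": 0}, {"tx": 0, "ty": 0, "tz": 0, "ax": 0, "ay": 0, "az": 0, "claw": 0}]}}

```text
time: 3.25
tool_pos: [568.6, -17.9, 60.7]
ee_rot: [-3.141, 0.0, 0.056]
ft_force: [-2.5, 0.4, 4.7]
finger_gap: 0.002
gripper_force: 2.6
```

Call:
{"op": "move_arm", "data": {"deltas": [{"tx": 0, "ty": 0, "tz": -0.1, "ax": 0, "ay": 0, "az": 0, "claw": 0}, {"tx": 0, "ty": 0, "tz": -0.1, "ax": 0, "ay": 0, "az": 0, "claw": 0}, {"tx": 0, "ty": 0, "tz": 0, "ax": 0, "ay": 0, "az": 0, "claw": 0}]}}

```text
time: 3.55
tool_pos: [567.8, -17.1, 58.6]
ee_rot: [-3.14, 0.002, 0.057]
ft_force: [-3.0, 3.3, 5.6]
finger_gap: 0.006
gripper_force: 3.2
```

Call:
{"op": "move_arm", "data": {"deltas": [{"tx": 0, "ty": 0, "tz": -0.1, "ax": 0, "ay": 0, "az": 0, "claw": 0}, {"tx": 0, "ty": 0, "tz": -0.1, "ax": 0, "ay": 0, "az": 0, "claw": 0}, {"tx": 0, "ty": 0, "tz": 0, "ax": 0, "ay": 0, "az": 0, "claw": 0}]}}

```text
time: 3.85
tool_pos: [567.6, -16.8, 56.7]
ee_rot: [-3.14, 0.002, 0.057]
ft_force: [-3.0, 4.3, 6.3]
finger_gap: 0.006
gripper_force: 3.9
```

Call:
{"op": "move_arm", "data": {"deltas": [{"tx": 0, "ty": 0, "tz": -0.1, "ax": 0, "ay": 0, "az": 0, "claw": 0}, {"tx": 0, "ty": 0, "tz": 0, "ax": 0, "ay": 0, "az": 0, "claw": 0}]}}

```text
time: 4.05
tool_pos: [567.6, -16.7, 56.5]
ee_rot: [-3.14, 0.002, 0.057]
ft_force: [-5.1, 3.6, 13.7]
finger_gap: 0.009
gripper_force: 7.2
```

The press sank about 5.5 mm at about 6 N, then stiffened to 13.7 N as the foot met the bench. That puts the gap at about 6 mm. Now I'll lift, check that the stirrer didn't shift, and go behind the wedge's thick end.

Call:
{"op": "move_arm", "data": {"deltas": [{"tx": 0, "ty": 0, "tz": 0.2, "ax": 0, "ay": 0, "az": 0, "claw": 0}, {"tx": 0, "ty": 0, "tz": 0.2, "ax": 0, "ay": 0, "az": 0, "claw": 0}, {"tx": 0, "ty": 0, "tz": 0.2, "ax": 0, "ay": 0, "az": 0, "claw": 0}, {"tx": 0, "ty": 0, "tz": 0.4, "ax": 0, "ay": 0, "az": 0, "claw": 0}, {"tx": 0, "ty": 0, "tz": 3, "ax": 0, "ay": 0, "az": 0, "claw": 0}, {"tx": 0, "ty": 0, "tz": 5, "ax": 0, "ay": 0, "az": 0, "claw": 0}, {"tx": 0, "ty": 4.5, "tz": 1, "ax": 0, "ay": 0, "az": 0.14, "claw": 1.5}, {"tx": 0, "ty": 4.5, "tz": 0, "ax": 0, "ay": 0, "az": 0.14, "claw": 1.5}, {"tx": 0, "ty": 4.5, "tz": 0, "ax": 0, "ay": 0, "az": 0.14, "claw": 1.5}, {"tx": -0.5, "ty": 4.5, "tz": 0, "ax": 0, "ay": 0, "az": 0.14, "claw": 1.5}, {"tx": -0.5, "ty": 4.5, "tz": 0, "ax": 0, "ay": 0, "az": 0.14, "claw": 1.5}, {"tx": -0.5, "ty": 2, "tz": 0, "ax": 0, "ay": 0, "az": 0.14, "claw": 1.5}, {"tx": 0, "ty": 0, "tz": 0, "ax": 0, "ay": 0, "az": 0.14, "claw": 1.5}, {"tx": 0, "ty": 0, "tz": 0, "ax": 0, "ay": 0, "az": 0.14, "claw": 1.5}, {"tx": 0, "ty": 0, "tz": 0, "ax": 0, "ay": 0, "az": 0.14, "claw": 1.5}, {"tx": 0, "ty": 0, "tz": 0, "ax": 0, "ay": 0, "az": 0.14, "claw": 1.5}, {"tx": 0, "ty": 0, "tz": 0, "ax": 0, "ay": 0, "az": 0.06, "claw": 1.5}, {"tx": 0, "ty": 0, "tz": 0, "ax": 0, "ay": 0, "az": 0, "claw": 1.5}]}}

```text
time: 5.85
tool_pos: [554.0, 225.9, 155.1]
ee_rot: [-3.141, 0.0, 1.515]
ft_force: [-0.6, -0.0, -0.9]
finger_gap: 0.16
gripper_force: 0.0
```

Run:
```python
from workcell import ctrl
import cv2,numpy as np
a=cv2.imread("pics/side0.png");b=ctrl.capture("side")[:,:,::-1].copy()
x=lambda i:cv2.resize(i[175:315,175:405],None,fx=3,fy=2,interpolation=cv2.INTER_CUBIC)
cv2.imwrite("pics/s1.png",np.vstack([x(a),x(b)]));print(ctrl.calibration("wrist")["t"])
```

```text
[-539.76539048  230.27318174  417.83658351]
```

View pics/s1.png

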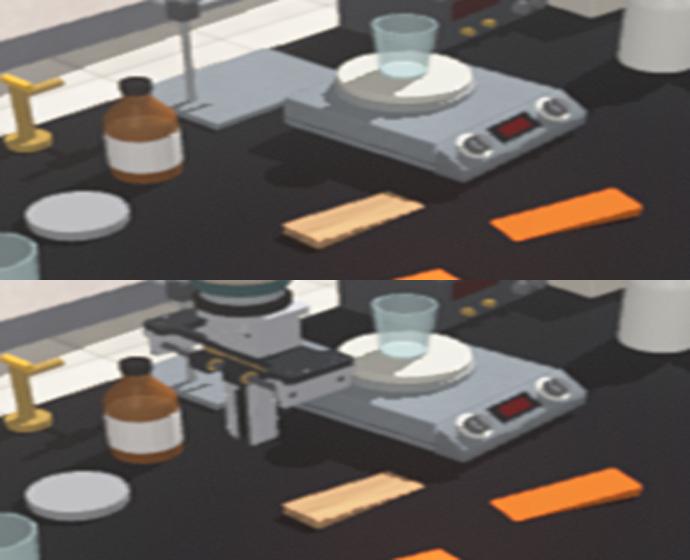

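Run:
```python
from fit import *
for n,u in dict(bottle=(223,262),beaker=(175,334),block=(210,368),petri=(200,289)).items():
    c=C["side"];d=c["R"].T@np.linalg.inv(c["mtx"])@[*u,1];o=-c["R"].T@c["t"];print(n,(o-d*o[2]/d[2]).round())
```

```text
bottle [770. 172.   0.]
beaker [626. 445.   0.]
block [478. 459.   0.]
petri [720. 295.  -0.]
```

Nothing else moved, and the bystanders are clear of the hand. Now I'll go down behind the wedge.

Call:
{"op": "move_arm", "data": {"deltas": [{"tx": -0.2, "ty": 0, "tz": -4.5, "ax": 0, "ay": 0, "az": 0, "claw": 1.5}, {"tx": 0, "ty": 0, "tz": -4.5, "ax": 0, "ay": 0, "az": 0, "claw": 1.5}, {"tx": 0, "ty": 0, "tz": -3.5, "ax": 0, "ay": 0, "az": 0, "claw": 1.5}, {"tx": 0, "ty": 0, "tz": -1.5, "ax": 0, "ay": 0, "az": 0, "claw": 1.5}, {"tx": 0, "ty": 0, "tz": -0.8, "ax": 0, "ay": 0, "az": 0, "claw": 1.5}, {"tx": 0, "ty": -1.5, "tz": 0, "ax": 0, "ay": 0, "az": 0, "claw": 1.5}, {"tx": 0, "ty": -1, "tz": 0, "ax": 0, "ay": 0, "az": 0, "claw": 1.5}, {"tx": 0, "ty": 0, "tz": 0, "ax": 0, "ay": 0, "az": 0, "claw": 1.5}, {"tx": 0, "ty": 0, "tz": 0, "ax": 0, "ay": 0, "az": 0, "claw": 1.5}]}}

```text
time: 6.8
tool_pos: [553.0, 200.9, 8.8]
ee_rot: [3.139, -0.001, 1.514]
ft_force: [0.1, 0.8, -0.8]
finger_gap: 0.156
gripper_force: 0.0
```

Call:
{"op": "move_arm", "data": {"deltas": [{"tx": -0.05, "ty": -0.8, "tz": 0, "ax": 0, "ay": 0, "az": 0, "claw": 1.5}, {"tx": -0.05, "ty": -0.8, "tz": 0, "ax": 0, "ay": 0, "az": 0, "claw": 1.5}, {"tx": -0.05, "ty": -0.8, "tz": 0, "ax": 0, "ay": 0, "az": 0, "claw": 1.5}, {"tx": -0.05, "ty": -0.8, "tz": 0, "ax": 0, "ay": 0, "az": 0, "claw": 1.5}, {"tx": -0.05, "ty": -0.8, "tz": 0, "ax": 0, "ay": 0, "az": 0, "claw": 1.5}, {"tx": -0.05, "ty": -0.8, "tz": 0, "ax": 0, "ay": 0, "az": 0, "claw": 1.5}, {"tx": -0.05, "ty": -0.8, "tz": 0, "ax": 0, "ay": 0, "az": 0, "claw": 1.5}, {"tx": -0.05, "ty": -0.8, "tz": 0, "ax": 0, "ay": 0, "az": 0, "claw": 1.5}, {"tx": -0.05, "ty": -0.8, "tz": 0, "ax": 0, "ay": 0, "az": 0, "claw": 1.5}, {"tx": 0, "ty": -0.8, "tz": 0, "ax": 0, "ay": 0, "az": 0, "claw": 1.5}, {"tx": 0, "ty": 0, "tz": 0, "ax": 0, "ay": 0, "az": 0, "claw": 1.5}, {"tx": 0, "ty": 0, "tz": 0, "ax": 0, "ay": 0, "az": 0, "claw": 1.5}]}}

```text
time: 8.0
tool_pos: [547.3, 121.1, 7.4]
ee_rot: [-3.141, 0.0, 1.515]
ft_force: [0.3, 0.4, 1.1]
finger_gap: 0.158
gripper_force: 0.0
```

Run:
```python
from workcell import ctrl
import cv2,numpy as np
b=ctrl.capture("side")[:,:,::-1].copy();w=ctrl.capture("wrist")[:,:,::-1].copy()
x=cv2.resize(b[200:320,240:400],(560,420),interpolation=cv2.INTER_CUBIC)
w=cv2.resize(w,(240,180));p=np.zeros((420,800,3),np.uint8);p[:,:560]=x;p[:180,560:]=w
cv2.imwrite("pics/s2.png",p)
```

```text
(no output)
```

View pics/s2.png

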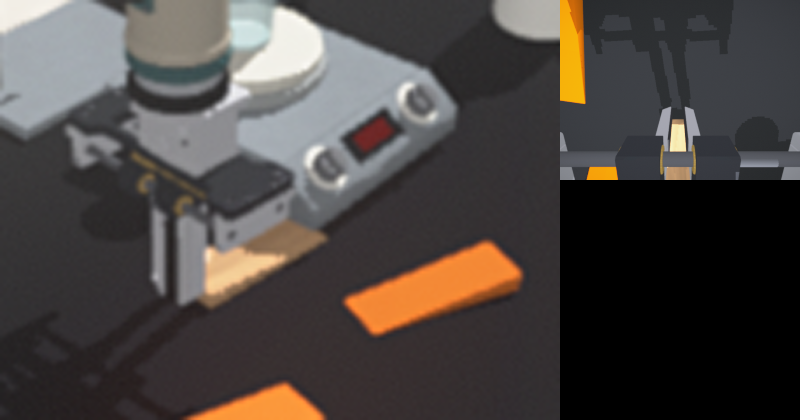

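The wedge went in straight, with its thin right corner under the housing's front left corner at crop (327,240). I'll push on in small steps and watch the force.

Call:
{"op": "move_arm", "data": {"deltas": [{"tx": -0.1, "ty": -0.4, "tz": 0, "ax": 0, "ay": 0, "az": 0, "claw": 1.5}, {"tx": 0, "ty": -0.4, "tz": 0, "ax": 0, "ay": 0, "az": 0, "claw": 1.5}, {"tx": -0.1, "ty": -0.4, "tz": 0, "ax": 0, "ay": 0, "az": 0, "claw": 1.5}, {"tx": 0, "ty": -0.4, "tz": 0, "ax": 0, "ay": 0, "az": 0, "claw": 1.5}, {"tx": 0, "ty": 0, "tz": 0, "ax": 0, "ay": 0, "az": 0, "claw": 1.5}]}}

```text
time: 8.6
tool_pos: [545.3, 104.3, 7.4]
ee_rot: [-3.141, 0.001, 1.515]
ft_force: [-0.7, -1.2, 0.3]
finger_gap: 0.159
gripper_force: 0.0
```

Run:
```python
from fit import *
c=C["side"];d=c["R"].T@np.linalg.inv(c["mtx"])@[333.4,268.6,1];o=-c["R"].T@c["t"];print((o+d*(2-o[2])/d[2]).round(1))
```

```text
[516.2 -17.7   2. ]
```

Call:
{"op": "move_arm", "data": {"deltas": [{"tx": 0, "ty": -0.2, "tz": 0, "ax": 0, "ay": 0, "az": 0, "claw": 1.5}, {"tx": 0, "ty": -0.2, "tz": 0, "ax": 0, "ay": 0, "az": 0, "claw": 1.5}, {"tx": 0, "ty": 0, "tz": 0, "ax": 0, "ay": 0, "az": 0, "claw": 1.5}]}}

```text
time: 8.9
tool_pos: [545.4, 101.1, 7.5]
ee_rot: [-3.142, 0.0, 1.516]
ft_force: [-0.3, 0.1, 0.2]
finger_gap: 0.16
gripper_force: 0.0
```

Call:
{"op": "move_arm", "data": {"deltas": [{"tx": 0, "ty": -0.2, "tz": 0, "ax": 0, "ay": 0, "az": 0, "claw": 1.5}, {"tx": 0, "ty": -0.2, "tz": 0, "ax": 0, "ay": 0, "az": 0, "claw": 1.5}, {"tx": 0, "ty": 0, "tz": 0, "ax": 0, "ay": 0, "az": 0, "claw": 1.5}]}}

```text
time: 9.2
tool_pos: [545.3, 97.0, 7.5]
ee_rot: [-3.141, 0.0, 1.515]
ft_force: [-0.5, -0.1, -0.1]
finger_gap: 0.158
gripper_force: 0.0
```

Call:
{"op": "move_arm", "data": {"deltas": [{"tx": 0, "ty": -0.2, "tz": 0, "ax": 0, "ay": 0, "az": 0, "claw": 1.5}, {"tx": 0, "ty": -0.2, "tz": 0, "ax": 0, "ay": 0, "az": 0, "claw": 1.5}, {"tx": 0, "ty": 0, "tz": 0, "ax": 0, "ay": 0, "az": 0, "claw": 1.5}]}}

```text
time: 9.5
tool_pos: [545.4, 92.9, 7.5]
ee_rot: [-3.141, 0.0, 1.515]
ft_force: [-0.8, 0.8, -0.2]
finger_gap: 0.163
gripper_force: 0.0
```

Call:
{"op": "move_arm", "data": {"deltas": [{"tx": 0, "ty": -0.2, "tz": 0, "ax": 0, "ay": 0, "az": 0, "claw": 1.5}, {"tx": 0, "ty": 0, "tz": 0, "ax": 0, "ay": 0, "az": 0, "claw": 1.5}]}}

```text
time: 9.7
tool_pos: [545.4, 91.1, 7.5]
ee_rot: [-3.142, 0.0, 1.515]
ft_force: [-1.0, -0.2, 0.1]
finger_gap: 0.159
gripper_force: 0.0
```

Call:
{"op": "move_arm", "data": {"deltas": [{"tx": 0, "ty": -0.15, "tz": 0, "ax": 0, "ay": 0, "az": 0, "claw": 1.5}, {"tx": 0, "ty": 0, "tz": 0, "ax": 0, "ay": 0, "az": 0, "claw": 1.5}]}}

```text
time: 9.9
tool_pos: [545.4, 89.7, 7.5]
ee_rot: [-3.142, 0.0, 1.516]
ft_force: [0.6, 0.4, 0.7]
finger_gap: 0.157
gripper_force: 0.0
```

Call:
{"op": "move_arm", "data": {"deltas": [{"tx": 0, "ty": -0.15, "tz": 0, "ax": 0, "ay": 0, "az": 0, "claw": 1.5}, {"tx": 0, "ty": 0, "tz": 0, "ax": 0, "ay": 0, "az": 0, "claw": 1.5}]}}

```text
time: 10.1
tool_pos: [545.4, 88.2, 7.5]
ee_rot: [3.142, 0.0, 1.516]
ft_force: [0.0, -0.1, -0.2]
finger_gap: 0.16
gripper_force: 0.0
```

Call:
{"op": "move_arm", "data": {"deltas": [{"tx": 0, "ty": -0.15, "tz": 0, "ax": 0, "ay": 0, "az": 0, "claw": 1.5}, {"tx": 0, "ty": 0, "tz": 0, "ax": 0, "ay": 0, "az": 0, "claw": 1.5}]}}

```text
time: 10.3
tool_pos: [545.4, 86.6, 7.5]
ee_rot: [-3.142, 0.0, 1.516]
ft_force: [1.0, 0.6, 0.4]
finger_gap: 0.157
gripper_force: 0.0
```

Call:
{"op": "move_arm", "data": {"deltas": [{"tx": 0, "ty": -0.15, "tz": 0, "ax": 0, "ay": 0, "az": 0, "claw": 1.5}, {"tx": 0, "ty": 0, "tz": 0, "ax": 0, "ay": 0, "az": 0, "claw": 1.5}]}}

```text
time: 10.5
tool_pos: [545.4, 85.2, 7.5]
ee_rot: [-3.142, 0.0, 1.516]
ft_force: [0.2, -0.3, -0.6]
finger_gap: 0.156
gripper_force: 0.0
```

Call:
{"op": "move_arm", "data": {"deltas": [{"tx": 0, "ty": -0.15, "tz": 0, "ax": 0, "ay": 0, "az": 0, "claw": 1.5}, {"tx": 0, "ty": 0, "tz": 0, "ax": 0, "ay": 0, "az": 0, "claw": 1.5}]}}

```text
time: 10.7
tool_pos: [545.4, 83.6, 7.5]
ee_rot: [-3.142, 0.0, 1.515]
ft_force: [-0.2, 0.3, 0.1]
finger_gap: 0.159
gripper_force: 0.0
```

Call:
{"op": "move_arm", "data": {"deltas": [{"tx": 0, "ty": -0.1, "tz": 0, "ax": 0, "ay": 0, "az": 0, "claw": 1.5}, {"tx": 0, "ty": 0, "tz": 0, "ax": 0, "ay": 0, "az": 0, "claw": 1.5}]}}

```text
time: 10.9
tool_pos: [545.3, 82.7, 7.5]
ee_rot: [-3.142, 0.0, 1.516]
ft_force: [0.1, 0.3, -0.3]
finger_gap: 0.158
gripper_force: 0.0
```

Call:
{"op": "move_arm", "data": {"deltas": [{"tx": 0, "ty": -0.1, "tz": 0, "ax": 0, "ay": 0, "az": 0, "claw": 1.5}, {"tx": 0, "ty": 0, "tz": 0, "ax": 0, "ay": 0, "az": 0, "claw": 1.5}]}}

```text
time: 11.1
tool_pos: [545.4, 81.8, 7.5]
ee_rot: [-3.142, 0.0, 1.516]
ft_force: [-0.5, -0.1, -0.2]
finger_gap: 0.16
gripper_force: 0.0
```

Call:
{"op": "move_arm", "data": {"deltas": [{"tx": 0, "ty": -0.1, "tz": 0, "ax": 0, "ay": 0, "az": 0, "claw": 1.5}, {"tx": 0, "ty": 0, "tz": 0, "ax": 0, "ay": 0, "az": 0, "claw": 1.5}]}}

```text
time: 11.3
tool_pos: [545.4, 80.7, 7.5]
ee_rot: [3.142, 0.0, 1.516]
ft_force: [-0.4, 1.2, -0.6]
finger_gap: 0.157
gripper_force: 0.0
```

Call:
{"op": "move_arm", "data": {"deltas": [{"tx": 0, "ty": -0.1, "tz": 0, "ax": 0, "ay": 0, "az": 0, "claw": 1.5}, {"tx": 0, "ty": 0, "tz": 0, "ax": 0, "ay": 0, "az": 0, "claw": 1.5}]}}

```text
time: 11.5
tool_pos: [545.4, 79.7, 7.5]
ee_rot: [3.142, 0.0, 1.516]
ft_force: [-0.9, -0.5, 0.2]
finger_gap: 0.158
gripper_force: 0.0
```

Call:
{"op": "move_arm", "data": {"deltas": [{"tx": 0, "ty": -0.1, "tz": 0, "ax": 0, "ay": 0, "az": 0, "claw": 1.5}, {"tx": 0, "ty": 0, "tz": 0, "ax": 0, "ay": 0, "az": 0, "claw": 1.5}]}}

```text
time: 11.7
tool_pos: [545.4, 78.7, 7.5]
ee_rot: [-3.142, 0.0, 1.516]
ft_force: [0.1, 0.1, 0.5]
finger_gap: 0.159
gripper_force: 0.0
```

Call:
{"op": "move_arm", "data": {"deltas": [{"tx": 0, "ty": -0.1, "tz": 0, "ax": 0, "ay": 0, "az": 0, "claw": 1.5}, {"tx": 0, "ty": 0, "tz": 0, "ax": 0, "ay": 0, "az": 0, "claw": 1.5}]}}

```text
time: 11.9
tool_pos: [545.4, 77.7, 7.5]
ee_rot: [-3.142, 0.0, 1.516]
ft_force: [-0.3, 0.5, 0.1]
finger_gap: 0.162
gripper_force: 0.0
```

Call:
{"op": "move_arm", "data": {"deltas": [{"tx": 0, "ty": -0.1, "tz": 0, "ax": 0, "ay": 0, "az": 0, "claw": 1.5}, {"tx": 0, "ty": 0, "tz": 0, "ax": 0, "ay": 0, "az": 0, "claw": 1.5}]}}

```text
time: 12.1
tool_pos: [545.4, 76.9, 7.5]
ee_rot: [3.142, -0.0, 1.516]
ft_force: [0.8, 0.5, -0.3]
finger_gap: 0.161
gripper_force: 0.3
```

Call:
{"op": "move_arm", "data": {"deltas": [{"tx": 0, "ty": -0.1, "tz": 0, "ax": 0, "ay": 0, "az": 0, "claw": 1.5}, {"tx": 0, "ty": 0, "tz": 0, "ax": 0, "ay": 0, "az": 0, "claw": 1.5}]}}

```text
time: 12.3
tool_pos: [545.4, 76.3, 7.5]
ee_rot: [3.141, -0.001, 1.516]
ft_force: [-0.0, 1.3, -0.3]
finger_gap: 0.159
gripper_force: 0.8
```

Call:
{"op": "move_arm", "data": {"deltas": [{"tx": 0, "ty": -0.05, "tz": 0, "ax": 0, "ay": 0, "az": 0, "claw": 1.5}, {"tx": 0, "ty": 0, "tz": 0, "ax": 0, "ay": 0, "az": 0, "claw": 1.5}]}}

```text
time: 12.5
tool_pos: [545.5, 76.0, 7.5]
ee_rot: [3.141, -0.001, 1.516]
ft_force: [1.0, 3.1, -0.9]
finger_gap: 0.162
gripper_force: 1.3
```

Call:
{"op": "move_arm", "data": {"deltas": [{"tx": 0, "ty": -0.05, "tz": 0, "ax": 0, "ay": 0, "az": 0, "claw": 1.5}, {"tx": 0, "ty": 0, "tz": 0, "ax": 0, "ay": 0, "az": 0, "claw": 1.5}]}}

```text
time: 12.7
tool_pos: [545.5, 75.6, 7.5]
ee_rot: [3.141, -0.001, 1.516]
ft_force: [0.8, 3.9, -0.8]
finger_gap: 0.161
gripper_force: 1.9
```

The push force has climbed to about 3.9 N, so the foot bears on the wedge. I'll back off and return to above the press spot.

Call:
{"op": "move_arm", "data": {"deltas": [{"tx": 0, "ty": 0.2, "tz": 0, "ax": 0, "ay": 0, "az": 0, "claw": 1.5}, {"tx": 0, "ty": 1, "tz": 0, "ax": 0, "ay": 0, "az": 0, "claw": 1.5}, {"tx": 0, "ty": 3, "tz": 0, "ax": 0, "ay": 0, "az": 0, "claw": 1.5}, {"tx": 0, "ty": 0, "tz": 4.5, "ax": 0, "ay": 0, "az": 0, "claw": 1.5}, {"tx": 0, "ty": 0, "tz": 4.5, "ax": 0, "ay": 0, "az": 0, "claw": 0}, {"tx": 0, "ty": 0, "tz": 4, "ax": 0, "ay": 0, "az": -0.14, "claw": 0}, {"tx": 0, "ty": 0, "tz": 2, "ax": 0, "ay": 0, "az": -0.14, "claw": 0}, {"tx": 0, "ty": 0, "tz": 0, "ax": 0, "ay": 0, "az": -0.14, "claw": 0}, {"tx": 0, "ty": 0, "tz": 0, "ax": 0, "ay": 0, "az": -0.14, "claw": 0}, {"tx": 0, "ty": 0, "tz": 0, "ax": 0, "ay": 0, "az": -0.14, "claw": 0}, {"tx": 0.5, "ty": -2, "tz": 0, "ax": 0, "ay": 0, "az": -0.14, "claw": 0}, {"tx": 0.5, "ty": -3, "tz": 0, "ax": 0, "ay": 0, "az": -0.14, "claw": 0}, {"tx": 0.5, "ty": -3, "tz": 0, "ax": 0, "ay": 0, "az": -0.14, "claw": 0}, {"tx": 0.4, "ty": -3, "tz": 0, "ax": 0, "ay": 0, "az": -0.14, "claw": 0}, {"tx": 0.4, "ty": -2.6, "tz": 0, "ax": 0, "ay": 0, "az": -0.14, "claw": 0}, {"tx": 0, "ty": 0, "tz": 0, "ax": 0, "ay": 0, "az": -0.06, "claw": 0}, {"tx": 0, "ty": 0, "tz": 0, "ax": 0, "ay": 0, "az": 0, "claw": 0}, {"tx": 0, "ty": 0, "tz": 0, "ax": 0, "ay": 0, "az": 0, "claw": 0}]}}

```text
time: 14.5
tool_pos: [568.1, -18.2, 157.5]
ee_rot: [-3.141, 0.0, 0.058]
ft_force: [-0.4, 0.4, -0.6]
finger_gap: 0.005
gripper_force: 0.0
```

Call:
{"op": "move_arm", "data": {"deltas": [{"tx": 0, "ty": -0.2, "tz": -4, "ax": 0, "ay": 0, "az": 0, "claw": 0}, {"tx": 0, "ty": 0, "tz": -3, "ax": 0, "ay": 0, "az": 0, "claw": 0}, {"tx": 0, "ty": 0, "tz": -1.5, "ax": 0, "ay": 0, "az": 0, "claw": 0}, {"tx": 0, "ty": 0, "tz": -0.5, "ax": 0, "ay": 0, "az": 0, "claw": 0}, {"tx": 0, "ty": 0, "tz": -0.3, "ax": 0, "ay": 0, "az": 0, "claw": 0}, {"tx": 0, "ty": 0, "tz": -0.1, "ax": 0, "ay": 0, "az": 0, "claw": 0}, {"tx": 0, "ty": 0, "tz": 0, "ax": 0, "ay": 0, "az": 0, "claw": 0}, {"tx": 0, "ty": 0, "tz": 0, "ax": 0, "ay": 0, "az": 0, "claw": 0}]}}

```text
time: 15.3
tool_pos: [569.0, -21.1, 64.3]
ee_rot: [3.141, -0.002, 0.056]
ft_force: [-0.5, -0.1, -0.2]
finger_gap: 0.006
gripper_force: 0.0
```

Call:
{"op": "move_arm", "data": {"deltas": [{"tx": 0, "ty": 0, "tz": -0.1, "ax": 0, "ay": 0, "az": 0, "claw": 0}, {"tx": 0, "ty": 0, "tz": 0, "ax": 0, "ay": 0, "az": 0, "claw": 0}]}}

```text
time: 15.5
tool_pos: [568.5, -21.1, 62.8]
ee_rot: [3.142, -0.001, 0.056]
ft_force: [-0.9, 0.1, -0.0]
finger_gap: 0.009
gripper_force: 0.0
```

Call:
{"op": "move_arm", "data": {"deltas": [{"tx": 0, "ty": 0, "tz": -0.1, "ax": 0, "ay": 0, "az": 0, "claw": 0}, {"tx": 0, "ty": 0, "tz": 0, "ax": 0, "ay": 0, "az": 0, "claw": 0}]}}

```text
time: 15.7
tool_pos: [568.6, -21.1, 62.3]
ee_rot: [3.142, -0.001, 0.056]
ft_force: [-1.4, 0.0, 6.0]
finger_gap: 0.003
gripper_force: 3.2
```

Call:
{"op": "move_arm", "data": {"deltas": [{"tx": 0, "ty": 0, "tz": -0.05, "ax": 0, "ay": 0, "az": 0, "claw": 0}, {"tx": 0, "ty": 0, "tz": 0, "ax": 0, "ay": 0, "az": 0, "claw": 0}]}}

```text
time: 15.9
tool_pos: [568.6, -21.1, 62.2]
ee_rot: [3.142, -0.001, 0.056]
ft_force: [-2.9, -0.4, 10.5]
finger_gap: 0.008
gripper_force: 5.0
```

It takes 10.5 N at z = 62.2 with no sinking, so it no longer rocks. I'll hold briefly, then withdraw.

Call:
{"op": "move_arm", "data": {"deltas": [{"tx": 0, "ty": 0, "tz": -0.01, "ax": 0, "ay": 0, "az": 0, "claw": 0}, {"tx": 0, "ty": 0, "tz": 0, "ax": 0, "ay": 0, "az": 0, "claw": 0}, {"tx": 0, "ty": 0, "tz": 0, "ax": 0, "ay": 0, "az": 0, "claw": 0}, {"tx": 0, "ty": 0, "tz": 0, "ax": 0, "ay": 0, "az": 0, "claw": 0}]}}

```text
time: 16.3
tool_pos: [568.6, -21.1, 62.2]
ee_rot: [3.142, -0.001, 0.056]
ft_force: [-2.7, 0.1, 11.3]
finger_gap: 0.002
gripper_force: 5.3
```

Call:
{"op": "move_arm", "data": {"deltas": [{"tx": 0, "ty": 0, "tz": 0.1, "ax": 0, "ay": 0, "az": 0, "claw": 0}, {"tx": 0, "ty": 0, "tz": 0.3, "ax": 0, "ay": 0, "az": 0, "claw": 0}, {"tx": 0, "ty": 0, "tz": 3, "ax": 0, "ay": 0, "az": 0, "claw": 0}, {"tx": 0, "ty": 0, "tz": 4.5, "ax": 0, "ay": 0, "az": 0, "claw": 0}, {"tx": 0, "ty": 0, "tz": 4.5, "ax": 0, "ay": 0, "az": 0, "claw": 0}, {"tx": -2, "ty": 4, "tz": 3, "ax": 0, "ay": 0, "az": 0, "claw": 0}, {"tx": -2, "ty": 4, "tz": 0, "ax": 0, "ay": 0, "az": 0, "claw": 0}, {"tx": -2, "ty": 4, "tz": 0, "ax": 0, "ay": 0, "az": 0, "claw": 0}, {"tx": 0, "ty": 4, "tz": 0, "ax": 0, "ay": 0, "az": 0, "claw": 0}, {"tx": 0, "ty": 4, "tz": 0, "ax": 0, "ay": 0, "az": 0, "claw": 0}, {"tx": 0, "ty": 0, "tz": 0, "ax": 0, "ay": 0, "az": 0, "claw": 0}, {"tx": 0, "ty": 0, "tz": 0, "ax": 0, "ay": 0, "az": 0, "claw": 0}]}}

```text
time: 17.5
tool_pos: [509.4, 176.8, 212.6]
ee_rot: [3.141, 0.0, 0.058]
ft_force: [0.6, -0.1, 0.3]
finger_gap: 0.004
gripper_force: 0.0
```

Run:
```python
from workcell import ctrl
import cv2
b=ctrl.capture("side")[:,:,::-1].copy()
cv2.imwrite("pics/s3.png",cv2.resize(b[180:310,230:400],None,fx=4.5,fy=4.5,interpolation=cv2.INTER_CUBIC))
```

```text
(no output)
```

View pics/s3.png

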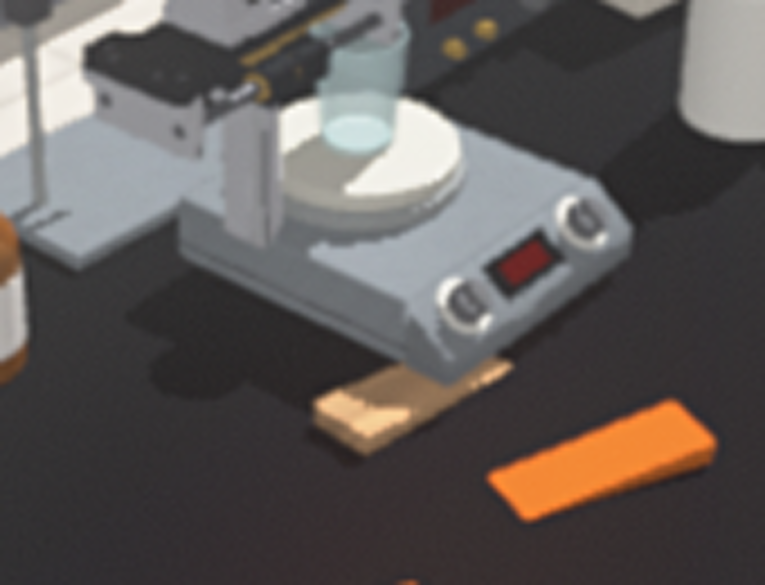

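The wedge sits under the front left foot (crop 315..510, 360..455). The stirrer corners at (447,387) and (630,232) and the beaker haven't moved, and the hand is clear. Handing in.

```bash
python3 -c "
from workcell import ctrl
print(ctrl.hand_in())"
```

```text
the job is handed in; nothing more can be done
None
```

The job is handed in: the first press rocked the stirrer about 5.5 mm, the wedge now bears under the front left foot, and a second press of 10–11 N did not sink it, with the hand clear and nothing else disturbed.

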